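Slide the drip pan under the waffle baker

ROBOT

A 6-joint arm with a two-finger parallel gripper is mounted at the origin on the work surface. World frame = base frame: x ahead of the robot, y to its left, z up, the work surface at z = 0. Lengths are in mm, angles in rad, forces in N, time in s.
With the tool pointing down it reaches from about 300 to 775 mm from the base axis. Payload 14.6 kg.
Tool frame: the origin (TCP) lies between the finger pads; the fingertips stand 25 mm ahead of it and the grasp point (between the pads) lies 6 mm ahead of it; z points along the fingers, y is the line along which they close (so a half turn about z gives the same grasp; the last joint's range is limited). The gripper opens to 94 mm and grips with 3 to 60 N. Pads are 16 mm wide; open, the fingers measure 119 mm over their backs; the gripper's body (75 mm by 177 mm) begins 78 mm behind the grasp point.
Start: joints at [-1.25, 0.3, 1.521, -0, 1.321, -0.067], TCP at [207.976, -509.152, 230.446] pointing down, gripper open.
Joint ranges: [-3.03, 3.03], [-0.79, 2.21], [0.23, 2.52], [-1.04, 4.18], [0, 3.07], [-2.55, 2.55]. Speed limits (rad/s): [2.22, 2.22, 2.57, 3.14, 3.14, 3.14].

INTERFACE

Orientations are given as [roll, pitch, yaw] about the fixed x, y, z axes, in that order (R = Rz(yaw) Ry(pitch) Rx(roll)).
In Python, from cell import manip gives the robot as it stands. The module is installed in compiled form; this text tells all that it offers.
- The arm moves only by the tool step_arm, never from a script. Its argument "series" is one flat list of numbers, 5 for each row, row after row: the shift along the world's x, y, z in mm, then the turn about the world's z in rad, then the closure, from 0 (fully open) to 1 (shut). In form: [dx, dy, dz, spin, jaw, dx, dy, dz, spin, jaw, ...]. A call has 1 to 20 rows; each row shifts and turns the commanded pose from where the row before left it; what a row does not reach is not made up. A row lasts 1/8 s, in which the tool goes at most 62.5 mm and 10.7 degrees, less where a joint would pass 70% of its speed; a pose out of reach is approached as far as the arm can. A call is refused whole if a number of a shift passes 62.5 or a number of a turn 0.188, either way. A call with a gripper value outside its range is refused whole. The fingers move at their own pace and stop on an object; "squeeze" is the grip in N (left out, the last holds). Time passes only in rows, so rows that do not move let the fingers close. It gives the time, the measured TCP pose, the force, the opening and the grip force at its end, in the units of the state.
- manip.read_state(): the state, without advancing time (a new reading comes with each control period).
- manip.camera(name): name is "side" or "top"; returns (picture, depth): 480x640x3 uint8, blue, green, red; 480x640 float32, mm along the optical axis (not along the pixel's ray), 0 where there is no reading.
- manip.camera_info(name): a dict with "fovy" (degrees; the focal length in pixels is half the picture's height over the tangent of half this angle, whatever the lens; pixels are square), "cx", "cy" (the principal point, pixels), "k1" (the pictures are not rectified: a ray, as slopes to the right and down, at radius r is drawn at 1 + k1 r^2 times it, then the intrinsics apply), "eye" and "orientation" of the camera in the world. Camera axes: x right, y down, z forward; pixel columns grow to the right and rows downward; lengths in mm; the calibration is good to about 2 mm. A picture is of the moment at which its call begins. camera_info takes no time and is no camera call.
- manip.sign_off(): hands the job in; it is judged then, once.
The state is a dict: "clock": time; "joints": joint angles; "qd": joint speeds; "effort": joint torques, N m; "eef_pos": TCP position; "eef_rot": TCP orientation; "wrist_force": force on the tool from outside, world axes, zero at the start; "moment": the same for the moment, N m; "finger_gap": finger opening in mm; "finger_force": force on a finger pad.
Only numpy, scipy, OpenCV 4.12 (cv2) and the standard library are available. Lean on these libraries where they do the work, as an engineer would, in place of code of your own. Each camera call takes 0.05 s, during which the arm holds its last target. There are 200 camera calls.

TASK

Take the shallow drip pan by its handle and slide it flat along the counter, straight in under the waffle baker between its front feet, until the whole pan is underneath and only the handle sticks out. Then let go; leave the deep pan, which looks alike but is too tall to go under, where it stands.

Things in the scene. Friction and masses are not known exactly. Their poses are not given: they have to be found in the camera images.
- drip_pan_center (a point): Middle of the shallow drip pan, 12 mm above its underside. Open steel pan 130 long (its x) x 110 wide (y) x 24 mm high, 0.35 kg, on the counter; a black handle on its front (-x) wall reaches 206 mm from the centre. x points from handle end to plain end, z up. The two pans start side by side, handles pointing away from the baker; which is nearer the robot varies.
- drip_pan_grip (a point): Where to hold the drip pan's handle, 160 mm from the pan's centre towards its -x, 34 mm above the counter: the middle of a straight black bar along the pan's x, 95 long x 22 wide (y) x 14 mm high. Same axes as the pan. A low steel neck joins bar and pan; the neck clears the baker's underside for 40 mm out from the pan's front wall.
- deep_pan_center (a point): The deep pan, to be left alone: same length, width, steel and black handle (bar 34 mm above the counter) as the drip pan, but 60 mm high. This point is its middle, 30 mm above the counter; x points from the handle end to the plain end.
- baker_mouth (a point): Fixed waffle baker: steel box 230 wide x 280 mm deep on 4 feet, underside 36, top 138, open lid at its rear up to 395 mm above the counter. Point: middle of the front edge of the gap, 18 mm up, under the front face. x points in under the baker, y along its front. Front feet stand 170 mm apart. A stop 160 mm in lets the pan's centre go 95 mm in; at 65 mm its front wall is flush.

How it is judged:
By the outcome, as a careful person would: the job done as asked, in the order asked, and still so for the second after the job is handed in, with the robot touching nothing.
It also fails if it takes over 42 s, if anything falls off the work surface, if the arm or the gripper's body presses on something with over 40 N, if the wrist force passes 120 N, or if a joint passes its speed limit or range.

## Working session

There is one attempt and no reset: what is moved stays moved. The work goes in short steps, Python scripts to look and compute and a tool call to move; the robot and the scene stay as the last step left them, time stands still between calls to the robot, and variables do not carry over. Pictures are saved under pics/ and viewed, at most 10 in all, crops included, and the job is handed in when it is done.

Besides the shell and the picture viewer there is one more tool, called after "Emit:" as name(argument=value, ...) on one line, values as JSON. step_arm: Moves the arm, as the interface text tells. Its arguments: {"type":"object","properties":{"series":{"type":"array"},"squeeze":{"type":"number"}},"required":["series"]}

```bash
mkdir -p pics
cat > h.py <<'E'
import numpy as np, cv2
from scipy.spatial.transform import Rotation as R
from cell import manip
def K(n):
    i=manip.camera_info(n); f=240/np.tan(np.radians(i["fovy"])/2)
    o=np.array(i["orientation"],float)
    M=o if o.shape==(3,3) else R.from_euler('xyz',o).as_matrix()
    return i,f,M
def rays(n,uv):
    i,f,M=K(n)
    uv=np.asarray(uv,float).reshape(-1,2); d=(uv-[i["cx"],i["cy"]])/f
    s=d.copy()
    for _ in range(20): s=d/(1+i["k1"]*(s**2).sum(1,keepdims=True))
    return np.array(i["eye"],float), np.c_[s,np.ones(len(s))]@M.T
def onplane(n,uv,z):
    e,d=rays(n,uv); return e+d*((z-e[2])/d[:,2])[:,None]
def bydepth(n,uv,depth):
    e,d=rays(n,uv); uv=np.asarray(uv,int).reshape(-1,2)
    return e+d*depth[uv[:,1],uv[:,0]][:,None]
E
python3 - <<'E'
from h import *
for n in("top","side"):
    p,d=manip.camera(n); cv2.imwrite(f"pics/{n}0.png",p); np.save(n+"d.npy",d); print(n,manip.camera_info(n))
print(manip.read_state())
E
```

```text
top {'fovy': 49.963646675806686, 'cx': 323.05426693900404, 'cy': 233.23189962243222, 'k1': -0.06447211576224102, 'eye': array([363.4228791 ,  41.35679088, 879.45171014]), 'orientation': array([-2.92239664e+00,  2.45266343e-03, -1.48990286e+00])}
side {'fovy': 54.91643839267134, 'cx': 319.01059579420377, 'cy': 237.65328092600015, 'k1': -0.015722053174696073, 'eye': array([298.38666741, 599.05238644, 716.1641906 ]), 'orientation': array([-2.41172965, -0.01042973, -2.74032707])}
{'clock': 0.1, 'joints': array([-1.24961662e+00,  3.00392926e-01,  1.52151243e+00, -1.20177121e-05,
        1.32070343e+00, -6.65887948e-02]), 'qd': array([ 0.00142722, -0.00286467, -0.00389835,  0.00051572, -0.00208234,
       -0.00133085]), 'effort': array([ 7.22872355e-04, -5.32644939e+01, -3.53285444e+01,  7.08612800e-02,
        2.34605034e-02, -7.09944948e-05]), 'eef_pos': array([ 207.90221888, -508.96662802,  229.9582389 ]), 'eef_rot': array([-3.14057800e+00, -5.59980549e-05,  3.87771453e-01]), 'wrist_force': array([-0.43230829, -0.96804316,  0.39332927]), 'moment': array([-0.01803806, -0.00084181,  0.00921558]), 'finger_force': 0.0, 'finger_gap': 93.93028808317369}
```

View pics/top0.png

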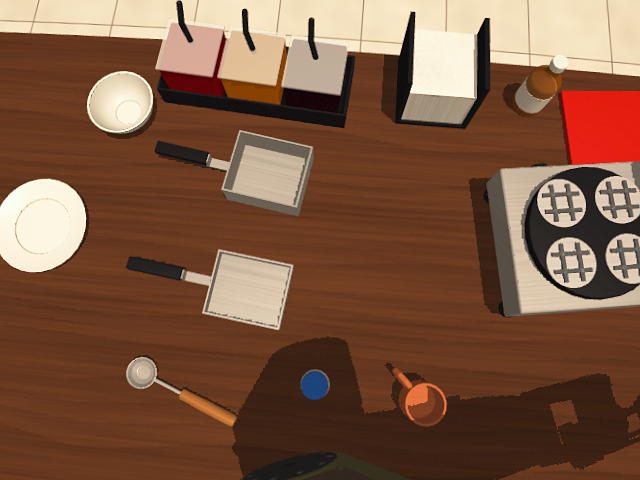

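View pics/side0.png

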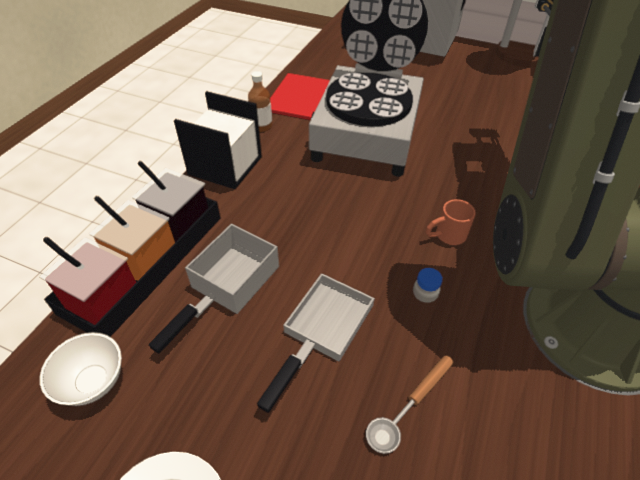

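The top view shows the shallow pan at about (248,290) with its handle end at (128,262), and the deep pan at about (268,172). The baker's front is at about x=490–515, rows 170–318. The side view shows the shallow pan at (328,317), its handle at (280,383), and the baker's front face at (360,145) with feet at (317,155) and (398,170).

Run:
```python
from h import *
g=np.stack(np.meshgrid(np.arange(640),np.arange(480)),-1)
reg={"top":{"han":(120,250,190,285),"pan":(195,240,300,335),"baker":(470,150,640,330)},
"side":{"han":(255,335,306,415),"pan":(275,268,380,365),"baker":(300,60,430,180)}}
def rect(P):
    r=cv2.minAreaRect(P[:,:2].astype(np.float32)); return [np.round(x,2) for x in r], np.round(cv2.boxPoints(r),1).tolist()
hc={}
for n in reg:
    p=cv2.imread(f"pics/{n}0.png"); d=np.load(n+"d.npy")
    P=bydepth(n,g.reshape(-1,2),d).reshape(480,640,3)
    for k,(a,b,c,e) in reg[n].items():
        Q=P[b:e,a:c].reshape(-1,3); C=p[b:e,a:c].reshape(-1,3).astype(int)
        uv=g[b:e,a:c].reshape(-1,2)
        if k=="han":
            m=(C.max(1)<60)&(Q[:,2]>22)&(Q[:,2]<55)
            q=Q[m]; t=q[q[:,2]>np.percentile(q[:,2],50)-3]; print(n,k,m.sum(),"z",np.percentile(q[:,2],[5,50,95]),rect(t))
            r=cv2.minAreaRect(uv[m].astype(np.float32)); hc[n]=r[0]; print("  px",r)
        elif k=="pan":
            sat=C.max(1)-C.min(1); m=(sat<40)&(C.max(1)>90)&(Q[:,2]<60)
            mm=(m.reshape(e-b,c-a)*255).astype(np.uint8)
            mm=cv2.morphologyEx(mm,cv2.MORPH_OPEN,np.ones((15,15)))
            cs=max(cv2.findContours(mm,0,2)[0],key=cv2.contourArea).reshape(-1,2)+[a,b]
            q=Q[m]; print(n,k,"z",np.percentile(q[:,2],[5,50,95,99]))
            print("  rim plane24:",rect(onplane(n,cs,24)))
        else:
            for z0,z1 in((128,146),):
                m=(Q[:,2]>z0)&(Q[:,2]<z1); print(n,k,m.sum(),"z",np.median(Q[m][:,2]),rect(Q[m]))
            fm=(Q[:,2]>45)&(Q[:,2]<125); q=Q[fm]
            print("  face pts",fm.sum(),rect(q))
e1,d1=rays("top",hc["top"]);e2,d2=rays("side",hc["side"])
A=np.c_[d1[0],-d2[0]];s=np.linalg.lstsq(A,e2-e1,rcond=None)[0]
print("tri handle",e1+s[0]*d1[0],e2+s[1]*d2[0])
```

```text
top han 696 z [38.85427433 41.70713234 44.33839737] ([array([468.81, 333.04]), array([93.07, 20.83]), np.float64(82.88)], [[452.70001220703125, 288.20001220703125], [473.3999938964844, 285.6000061035156], [484.8999938964844, 377.8999938964844], [464.20001220703125, 380.5]])
  px ((154.1922607421875, 267.79833984375), (55.18428039550781, 12.838467597961426), 12.200468063354492)Traceback (most recent call last):
  File "<stdin>", line 22, in <module>
ValueError: max() iterable argument is empty
```

```bash
cat > m.py <<'E'
from h import *
g=np.stack(np.meshgrid(np.arange(640),np.arange(480)),-1)
reg={"top":{"han":(120,250,190,285),"pan":(195,240,300,335),"baker":(470,150,640,330)},
"side":{"han":(255,335,306,415),"pan":(275,268,380,365),"baker":(300,60,430,180)}}
def rect(P):
    r=cv2.minAreaRect(P[:,:2].astype(np.float32)); return np.round(r[0],1),np.round(r[1],1),round(r[2],2), np.round(cv2.boxPoints(r)).astype(int).tolist()
hc={}
for n in reg:
    p=cv2.imread(f"pics/{n}0.png"); d=np.load(n+"d.npy")
    P=bydepth(n,g.reshape(-1,2),d).reshape(480,640,3)
    for k,(a,b,c,e) in reg[n].items():
        Q=P[b:e,a:c].reshape(-1,3); C=p[b:e,a:c].reshape(-1,3).astype(int)
        uv=g[b:e,a:c].reshape(-1,2)
        if k=="han":
            m=(C.max(1)<60)&(Q[:,2]>22)&(Q[:,2]<55)
            q=Q[m]; t=q[q[:,2]>np.percentile(q[:,2],50)-3]; print(n,k,m.sum(),"z",np.percentile(q[:,2],[5,50,95]),rect(t))
            hc[n]=cv2.minAreaRect(uv[m].astype(np.float32))[0]
        elif k=="pan":
            m=C[:,0]>75
            mm=(m.reshape(e-b,c-a)*255).astype(np.uint8)
            mm=cv2.morphologyEx(cv2.morphologyEx(mm,cv2.MORPH_CLOSE,np.ones((9,9))),cv2.MORPH_OPEN,np.ones((25,25)))
            cs=max(cv2.findContours(mm,0,2)[0],key=cv2.contourArea).reshape(-1,2)+[a,b]
            q=Q[m]; print(n,k,"z",np.percentile(q[:,2],[5,50,95,99]))
            print("  rim plane24:",rect(onplane(n,cs,24)))
        else:
            m=(Q[:,2]>128)&(Q[:,2]<146); print(n,k,m.sum(),"z",np.median(Q[m][:,2]),rect(Q[m]))
            fm=(Q[:,2]>45)&(Q[:,2]<125); q=Q[fm]
            print("  face pts",fm.sum(),rect(q), "line",cv2.fitLine(q[:,:2].astype(np.float32),cv2.DIST_HUBER,0,.01,.01).ravel())
e1,d1=rays("top",hc["top"]);e2,d2=rays("side",hc["side"])
s=np.linalg.lstsq(np.c_[d1[0],-d2[0]],e2-e1,rcond=None)[0]
print("tri handle",e1+s[0]*d1[0],e2+s[1]*d2[0])
E
python3 m.py
```

```text
top han 696 z [38.85427433 41.70713234 44.33839737] (array([468.8, 333. ]), array([93.1, 20.8]), 82.88, [[453, 288], [473, 286], [485, 378], [464, 381]])
top pan z [ 0.95662671  4.02569034 24.8130759  27.23135412]
  rim plane24: (array([449.6, 179.6]), array([139. , 112.1]), 82.87, [[385, 118], [497, 104], [514, 242], [403, 256]])
top baker 12296 z 134.0761513329515 (array([ 567.6, -336.4]), array([174.6, 204.8]), 87.07, [[461, -418], [665, -429], [674, -254], [470, -244]])
  face pts 8720 (array([ 570.7, -342.5]), array([242.5, 235.4]), 8.03, [[434, -243], [467, -476], [707, -442], [674, -209]]) line [ 9.7987139e-01  1.9962971e-01  5.4634882e+02 -2.5333623e+02]
side han 926 z [34.44858156 41.41130825 43.50508599] (array([468. , 337.3]), array([93.3, 22.4]), 82.56, [[451, 293], [473, 290], [485, 382], [463, 385]])
side pan z [ 1.76520381  4.7565795  25.21825117 28.24839407]
  rim plane24: (array([448.5, 190.5]), array([157.6, 116.3]), 83.44, [[382, 119], [497, 106], [515, 262], [400, 275]])
side baker 3492 z 134.96328694770102 (array([ 569.4, -365.7]), array([203.8, 239.7]), 10.64, [[447, -267], [491, -502], [692, -465], [647, -229]])
  face pts 4871 (array([ 573.5, -362.2]), array([239.8, 284. ]), 8.09, [[435, -238], [475, -520], [712, -486], [672, -205]]) line [ 9.8468113e-01  1.7436470e-01  5.7017737e+02 -2.2856073e+02]
tri handle [469.88330948 336.33884469  30.10619918] [469.78419888 336.32195028  30.08790874]
```

Emit:
step_arm(series=[16.3,52.7,0,0.066,0,16.3,52.7,0,0.066,0,16.3,52.7,0,0.066,0,16.3,52.7,0,0.066,0,16.3,52.7,0,0.066,0,16.3,52.7,0,0.066,0,16.3,52.7,0,0.066,0,16.3,52.7,0,0.066,0,16.3,52.7,0,0.066,0,16.3,52.7,0,0.066,0,16.3,52.7,0,0.066,0,16.3,52.7,0,0.066,0,16.3,52.7,0,0.066,0,16.3,52.7,0,0.066,0,16.3,52.7,-30,0.066,0,16.3,52.7,-30,0.066,0,0,0,-30,0,0,0,0,0,0,0,0,0,0,0,0], squeeze=30)

```text
clock: 2.48
eef_pos: [469.0, 333.4, 142.1]
eef_rot: [3.141, -0.001, 1.443]
wrist_force: [0.1, -0.5, 0.3]
finger_gap: 94.0
finger_force: 0.0
```

Run:
```python
from h import *
s=manip.read_state(); print(s["eef_pos"],s["eef_rot"],s["clock"])
g=np.stack(np.meshgrid(np.arange(640),np.arange(480)),-1).reshape(-1,2)
ang=np.radians(-81.9)
for n in("top","side"):
    d=np.load(n+"d.npy"); P=bydepth(n,g,d)
    u=np.array([np.cos(ang),np.sin(ang)]);v=np.array([-u[1],u[0]])
    L=np.c_[(P[:,:2]-[553.8,-223.6])@u,(P[:,:2]-[553.8,-223.6])@v,P[:,2]]
    f=(abs(L[:,0])<12)&(abs(L[:,1])<100)&(L[:,2]>50)&(L[:,2]<120)&(d.reshape(-1)>0)
    l=cv2.fitLine(L[f,:2].astype(np.float32),cv2.DIST_HUBER,0,.01,.01).ravel()
    print(n,f.sum(),"front offset at v=0",l[2]-l[3]*l[0]/l[1],"tilt deg",np.degrees(np.arctan(l[0]/l[1])))
    f=(abs(L[:,0])<6)&(abs(L[:,1])<140)&(L[:,2]>50)&(L[:,2]<130)
    print("  v range",np.percentile(L[f,1],[0.5,2,98,99.5]))
    f=(L[:,0]>-2)&(L[:,0]<40)&(abs(L[:,1])<130)&(L[:,2]>8)&(L[:,2]<30)
    q=L[f]; print("  feet L",q[q[:,1]<0].mean(0) if (q[:,1]<0).any() else 0,"R",q[q[:,1]>0].mean(0) if (q[:,1]>0).any() else 0, f.sum())
```

```text
[469.03063078 333.3628586  142.07933721] [ 3.14052699e+00 -8.32772457e-04  1.44315932e+00] 2.475
top 2299 front offset at v=0 5.1736007 tilt deg -0.29198807
  v range [-117.46774376 -113.56467344  101.79329686  106.19836898]
  feet L [  11.88593718 -106.15563357   14.60281944] R [10.11251014 92.66253114 15.48004059] 78
side 2166 front offset at v=0 3.0691178 tilt deg 0.066544026
  v range [-118.33870921 -115.12692112  101.36460753  105.13828026]
  feet L [  11.20440594 -104.97881014   18.91648374] R [11.24816418 90.86212389 18.72571149] 179
```

Emit:
step_arm(series=[0,1,-34,0.004,0.3,0,0,-34,0,0.3,0,0,-20,0,0.3,0,0,-12,0,0.3,0,0,0,0,0.3,0,0,0,0,1,0,0,0,0,1,0,0,0,0,1,0,0,0,0,1], squeeze=30)

```text
clock: 3.6
eef_pos: [468.7, 334.6, 40.9]
eef_rot: [3.141, -0.0, 1.448]
wrist_force: [-0.4, 0.2, -0.4]
finger_gap: 29.1
finger_force: 0.0
```

Run:
```python
from h import *
p,d=manip.camera("side"); cv2.imwrite("pics/side1.png",p)
```

```text
(no output)
```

View pics/side1.png

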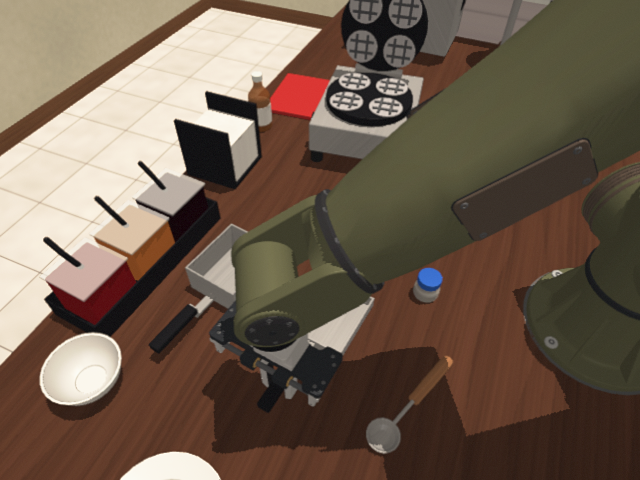

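The gripper straddles the shallow pan's handle at about (270,395), and the deep pan's handle at (175,328) is clear. I'll finish closing.

Emit:
step_arm(series=[0,0,0,0,1,0,0,0,0,1,0,0,0,0,1])

```text
clock: 4.03
eef_pos: [468.6, 334.6, 40.8]
eef_rot: [3.142, -0.0, 1.448]
wrist_force: [-0.2, -0.5, 1.0]
finger_gap: 21.6
finger_force: 30.0
```

Emit:
step_arm(series=[3,-15,0,0,1,3,-25,0,0,1,3,-25,0,0,1,3,-25,0,0,1,3,-25,0,0.02,1,3,-25,0,0.03,1,4,-25,0,0.03,1,4,-25,0,0.03,1,4,-25,0,0.03,1,3,-25,0,0.03,1,3,-25,0,0.03,1,3,-20,0,0.03,1,2,-10,0,0.03,1,0,0,0,0.004,1,0,0,0,0,1])

```text
clock: 5.9
eef_pos: [509.5, 39.4, 40.8]
eef_rot: [-3.142, 0.0, 1.711]
wrist_force: [0.3, -1.7, 1.5]
finger_gap: 21.8
finger_force: 30.0
```

Run:
```python
from h import *
p,d=manip.camera("top"); cv2.imwrite("pics/top1.png",p); np.save("top1d.npy",d)
```

```text
(no output)
```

View pics/top1.png

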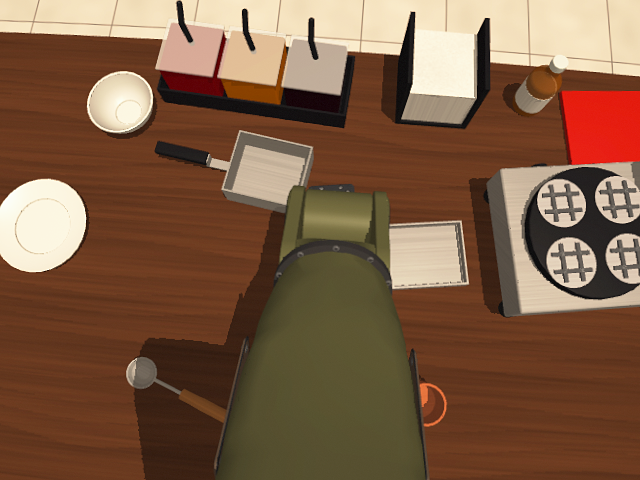

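The pan has come round in front of the baker, with its plain end running from (462,221) to (468,285). The mid-gap is near (493,252), and the deep pan hasn't moved. I'll check the alignment numerically.

Run:
```python
from h import *
p=cv2.imread("pics/top1.png"); a,b,c,e=396,205,480,300
m=(p[b:e,a:c,0]>75).astype(np.uint8)*255
m=cv2.morphologyEx(cv2.morphologyEx(m,3,np.ones((9,9))),2,np.ones((25,25)))
cs=max(cv2.findContours(m,0,2)[0],key=cv2.contourArea).reshape(-1,2)+[a,b]
P=onplane("top",cs,24)[:,:2]
ang=np.radians(-81.9);u=np.array([np.cos(ang),np.sin(ang)]);v=np.array([-u[1],u[0]])
r=cv2.minAreaRect(P.astype(np.float32)); print(r)
L=(cv2.boxPoints(r)-[548,-228])@np.c_[u,v]; print(L.round(1))
```

```text
((532.491943359375, -123.07960510253906), (112.19290924072266, 122.38153076171875), 7.6447434425354)
[[-167.7  -56.2]
 [ -45.3  -57.2]
 [ -44.4   55. ]
 [-166.8   56. ]]
```

The pan is centred to within 1 mm, its angle is within 0.5°, and its plain end is 45 mm from the mouth. I'll slide it 190 mm straight in.

Emit:
step_arm(series=[1.5,-10,0,0,1,2.2,-15,0,0,1,2.2,-15,0,0,1,2.2,-15,0,0,1,2.1,-15,0,0,1,2.1,-15,0,0,1,2.1,-15,0,0,1,2.1,-15,0,0,1,2.1,-15,0,0,1])

```text
clock: 7.08
eef_pos: [528.4, -91.5, 40.7]
eef_rot: [3.142, 0.0, 1.712]
wrist_force: [-0.8, 2.6, 2.6]
finger_gap: 21.3
finger_force: 30.0
```

Emit:
step_arm(series=[2.1,-15,0,0,1,2.1,-15,0,0,1,2.1,-14,0,0,1,1.4,-10,0,0,1,0.7,-4,0,0,1,0,0,0,0,1,0,0,0,0,1])

```text
clock: 7.95
eef_pos: [536.6, -148.5, 40.7]
eef_rot: [-3.142, 0.0, 1.712]
wrist_force: [-0.2, -2.6, 0.8]
finger_gap: 21.9
finger_force: 30.0
```

Emit:
step_arm(series=[0,0,0,0,0.2,0,0,0,0,0.2,0,0,0,0,0.2,0,0,0,0,0.2,0,0,15,0,0.2,0,0,30,0,0.2,0,0,40,0,0.2,-3,20,40,0,0.2,-20,40,40,0,0.2,-20,50,20,0,0.2,-20,50,0,0,0.2,-20,50,0,0,0.2,-20,50,0,0,0.2,-20,50,0,0,0.2,0,0,0,0,0.2,0,0,0,0,0.2])

```text
clock: 9.95
eef_pos: [413.8, 161.3, 226.4]
eef_rot: [3.141, 0.0, 1.712]
wrist_force: [1.2, -0.6, 0.2]
finger_gap: 75.4
finger_force: 0.0
```

Run:
```python
from h import *
p,d=manip.camera("top"); cv2.imwrite("pics/top2.png",p); q,d2=manip.camera("side"); 
cv2.imwrite("pics/both2.png",np.vstack([p[130:340,300:],cv2.resize(q[40:240,260:480],(340,309))]))
g=np.stack(np.meshgrid(np.arange(640),np.arange(480)),-1).reshape(-1,2)
ang=np.radians(-81.9);u=np.array([np.cos(ang),np.sin(ang)]);v=np.array([-u[1],u[0]])
for n,im,dd in(("top",p,d),("side",q,d2)):
    P=bydepth(n,g,dd);L=np.c_[(P[:,:2]-[548,-228])@np.c_[u,v],P[:,2]]
    f=(abs(L[:,1])<60)&(L[:,0]>-160)&(L[:,0]<-3)&(L[:,2]>8)&(L[:,2]<55)
    h=f&(L[:,2]>30)&(im.reshape(-1,3).max(1)<60)
    print(n,f.sum(),np.percentile(L[f],[1,50,99],axis=0).round(1).tolist(),"bar",h.sum(),np.percentile(L[h],[1,50,99],axis=0).round(1).tolist() if h.any() else 0)
```

```text
top 921 [[-127.1, -10.9, 16.9], [-73.3, -0.6, 40.6], [-4.7, 11.0, 44.3]] bar 581 [[-127.3, -10.8, 36.3], [-79.2, 2.2, 41.1], [-35.0, 11.2, 44.3]]
side 89 [[-130.3, -11.1, 32.7], [-120.1, 1.6, 41.2], [-3.1, 41.9, 50.5]] bar 72 [[-130.3, -10.9, 37.2], [-121.9, 0.7, 41.1], [-40.3, 11.3, 44.0]]
```

View pics/both2.png

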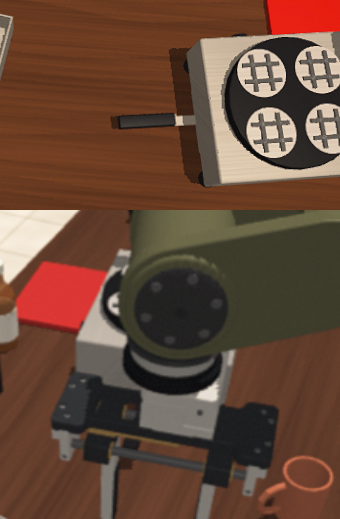

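In the top crop only the handle (120–195, 121) sticks out of the baker. The bar spans −127 to −33 mm, so the pan's centre is about 79 mm in, between flush (65) and the stop (95). The gripper is clear, so I'll hand it in.

```bash
python3 -c "
from cell import manip
print(manip.sign_off())"
```

```text
the job is handed in; nothing more can be done
None
```

The drip pan is fully under the waffle baker (its centre about 79 mm in) with only its handle sticking out, the gripper has let go and is clear, the deep pan was left where it stood, and the job is handed in at about 10 s.

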